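# Pack the order pan in layers: last tub, divider off its hook, carton on top

### The arm

A 6-joint arm with a two-finger parallel gripper is mounted at the origin on the work surface. World frame = base frame: x ahead of the robot, y to its left, z up, the work surface at z = 0. Lengths are in mm, angles in rad, forces in N, time in s.
With the tool pointing down it reaches from about 250 to 800 mm from the base axis. Payload 3.9 kg.
Tool frame: the origin (TCP) lies between the finger pads; the fingertips stand 8 mm ahead of it and the grasp point (between the pads) lies 11 mm behind it (robot.nose_length is the distance from the TCP to the fingertips, in mm); z points along the fingers, y is the direction in which the jaws open and shut (so a half turn about z gives the same grasp; the last joint's range is limited). The gripper opens to 85 mm and grips with 20 to 120 N. Pads are 22 mm wide; open, the fingers measure 114 mm over their backs; the gripper's body (76 mm by 85 mm) begins 54 mm behind the grasp point. The pads swing forward as they close: fully open they stand 13 mm farther back than shut.
Start: joints at [1.191, 0.26, -0.138, 1.173, 0, 1.571], TCP at [194.63, 487.58, 239.304] pointing down, gripper open.
Joint ranges: [-2.78, 2.78], [-0.83, 1.72], [-1.28, 1.37], [-1.9, 2.12], [-1.57, 1.48], [-3.14, 3.14]. Speed limits (rad/s): [2.57, 2.57, 3.14, 3.14, 3.14, 3.14].

### API

Orientations are given as a unit quaternion [w, x, y, z].
In Python, from station import status, cams, robot gives the robot as it stands.
- The arm moves only by the tool send_rows, never from a script. Its argument "targets" is a list that holds one entry, the list of rows, each a list of 7 numbers: the turn, a rotation vector about the tool's x, y, z in degrees, then the shift along the tool's x, y, z in cm, then the closure, from 0 (fully open) to 1 (shut). A call has 1 to 20 rows; each row shifts and turns the commanded pose from where the row before left it, along the tool's axes as they then stand; what a row does not reach is not made up. A row lasts 1/8 s, in which the tool goes at most 62.5 mm and 10.7 degrees, less where a joint would pass 70% of its speed; a pose out of reach is approached as far as the arm can. A call with a gripper value outside its range is refused whole. The fingers move at their own pace and stop on an object; "grip_force" is the grip in N (left out, the last holds). Time passes only in rows, so rows that do not move let the fingers close. It gives the time, the measured TCP pose, the force and the opening at its end, in the units of the state.
- status.sense(): the state, without advancing time (a new reading comes with each control period).
- cams.get_image(name): name is "scene" or "top" or "wrist"; returns a dict with "image" (400x640x3 uint8, red, green, blue), "z_map" (400x640 float32, mm along the optical axis (not along the pixel's ray), 0 where there is no reading), "camera_matrix" (3x3 intrinsics, pixels), "distortion" ([k1, k2, p1, p2, k3] as OpenCV has them; the pictures are not rectified), "cam_to_world" (4x4, takes a point from camera to world coordinates). Camera axes: x right, y down, z forward; pixel columns grow to the right and rows downward; lengths in mm; the calibration is good to about 2 mm. A picture is of the moment at which its call begins.
- robot.close_job(): hands the job in, once; it reports no verdict.
The state is a dict: "time_s": time; "joints": joint angles; "joint_vel": joint speeds; "tau": joint torques, N m; "ee_pos": TCP position; "ee_rot": TCP orientation; "force": force on the tool from outside, world axes, zero at the start; "moment": the same for the moment, N m; "gripper_width": opening from 0.0 (shut) to 1.0 (fully open).
Only numpy, scipy, OpenCV 4.12 (cv2) and the standard library are available. Lean on these libraries where they do the work, as an engineer would, in place of code of your own. Each camera call takes 0.05 s, during which the arm holds its last target. There are 200 camera calls.

### The job

Finish packing the deep steel pan for the order. Stand the other small lidded tub upright on the pan's floor beside the one already in it, then lift the divider tray up and off its hook on the rack and lay it flat on the two tubs inside the pan, and last set the carton flat on the divider, on either side of its rod. Set things down rather than dropping them, and leave the other utensils hanging and everything else on the table where it is.

Things in the scene. Friction and masses are not known exactly. Their poses are not given: they have to be found in the camera images.
- rack: Stainless utensil rack, fixed. Origin on the table below the middle hook's seat; y along the bar, z up, hooks open to -x. Flat bar 6 x 430 mm, 32 tall, mid-height 345, at x = 38 mm. Posts 25 mm round, 365 tall, at x = 165, y = +-200 mm, joined by a low rod, with brackets forward to the bar at height 345.
- hook_mid (a point): Middle hook's seat (lowest point of the wire's upper side), 312 mm up. Hooks of 7 mm wire at rack y = -135, 0, 135 mm. Each tip lies 24 mm towards rack -x and its top is 22 mm above the seat. The bar is right above: things hanging are gripped with the tool leaning back towards the robot.
- divider: Divider tray: level bright metal plate 222 (x) x 122 (y) x 4 mm with dark perforations; a 10 mm round rod rises from its middle to a ring. Origin: middle of the plate's underside, z up the rod; rod bare from z = 9 to 131 mm. 0.27 to 0.39 kg. Hangs level by its ring on any one of the three hooks, free to swing, underside 132 mm up, x along the rack's x. A half turn about z is the same tray.
- divider_ring (a point): Centre of the divider's ring, 159 mm above its underside. Ring in the tray's yz plane, opening 44 mm, wire 6 mm. To free it raise it 25 to 33 mm (beyond 36 it catches from below), then draw it over 40 mm towards rack -x. Other utensils hang in line 135 or 270 mm away: draw the tray about 145 mm out before going sideways past them.
- divider_grip (a point): Point on the axis of the divider's rod 69 mm above the plate's underside (62 mm below the ring): a good place to grip the 10 mm rod.
- pan: The steel pan to pack, loose, 0.9 kg, standing on the table: outside 265 x 162 mm over its flange (long side along its x), 100 mm tall, open at the top; inside 239 x 136 mm, straight walls 3 mm thick, floor 3 mm thick. Origin at the centre of its underside, z up.
- tub_packed: Small round white lidded tub, 52 mm diameter, 70 mm tall, upright in the pan, in the half towards the pan's -x (centre 50 to 65 mm from the pan's middle). Origin at the centre of its underside. It stays where it is in the pan, within a little shifting.
- tub: The other small tub, the same as the packed one: round, white, straight-sided, 52 mm diameter, 70 mm tall, 0.1 to 0.2 kg, standing on the table to the robot's right of the pan. Origin at the centre of its underside. It goes on the pan's floor in the half towards the pan's +x, middle about 58 mm from the pan's middle, so that both tubs carry the divider level.
- carton: Kraft-board carton with a paper band, 72 mm (x) x 48 mm (y) x 32 mm (z), 0.08 to 0.18 kg, lying flat on the table to the robot's right of the pan, at any yaw. Origin at the centre of its underside. On the divider it fits with its long side along the pan's long side, middle about 58 mm from the rod.
- tall_tub: Bystander: a round white lidded tub of 52 mm diameter but 110 mm tall, standing near the small tub and the carton. Origin at the centre of its underside.
- masher: Bystander: masher hanging by its ring from another hook: round plate of 84 mm diameter at the bottom, about 119 mm above the table, rod, black grip 24 mm thick, 200 mm long over all. Origin at the centre of its lower face.
- whisk: Bystander: narrow wire whisk hanging by its ring from another hook, 44 mm across its wires, 207 mm long, its foot about 112 mm above the table. Origin at its foot.
- shaker: Bystander: steel shaker, 50 mm diameter, 105 mm tall, upright at the far right. Origin at the centre of its underside.
- foil_tray: Bystander: foil tray with a board lid, 182 x 135 mm, 43 mm tall, on the table before the rack. Origin at the centre of its underside.
- timer: Bystander: flat white kitchen timer, 70 x 70 x 20 mm, on the table near the robot, right of the middle. Origin at the centre of its underside.

How it is judged:
By the outcome, as a careful person would: the job done as asked, in the order asked, and still so for the second after the job is handed in, with the robot touching nothing.
It also fails if it takes over 70 s, if anything falls off the work surface, if the arm or the gripper's body presses on something with over 40 N, if the wrist force passes 120 N, or if a joint passes its speed limit or range.

## Working session

There is one attempt and no reset: what is moved stays moved. The work goes in short steps, Python scripts to look and compute and a tool call to move; the robot and the scene stay as the last step left them, time stands still between calls to the robot, and variables do not carry over. Pictures are saved under pics/ and viewed, about 8 in all and at most 12, crops included, and the job is handed in when it is done.

Besides the shell and the picture viewer there is one more tool, called by a JSON object that holds its "fn" and its "kwargs", one argument or row to a line. send_rows: Moves the arm, as the interface text tells. Its arguments: {"type":"object","properties":{"targets":{"type":"array","items":{"type":"array","items":{"type":"array","items":{"type":"number"}}}},"grip_force":{"type":"number"}},"required":["targets"]}

```bash
ls; mkdir -p pics
cat > h.py <<'E'
import numpy as np, cv2
from station import status, cams, robot
from scipy.spatial.transform import Rotation as R
def get(n):
    d=cams.get_image(n); return d
def pts(d):
    K=np.array(d["camera_matrix"]);z=d["z_map"]
    h,w=z.shape
    u,v=np.meshgrid(np.arange(w),np.arange(h))
    n=cv2.undistortPoints(np.stack([u,v],-1).reshape(-1,1,2).astype(np.float64),K,np.array(d["distortion"])).reshape(h,w,2)
    P=np.concatenate([n*z[...,None],z[...,None]],-1)
    T=np.array(d["cam_to_world"]); W=P@T[:3,:3].T+T[:3,3]
    W[z<=0]=np.nan
    return W
def save(d,name): cv2.imwrite("pics/"+name,cv2.cvtColor(d["image"],cv2.COLOR_RGB2BGR))
E
python3 - <<'E'
from h import *
import pickle
print(status.sense()); print([a for a in dir(robot) if a[0]!='_'],robot.nose_length)
for n in("scene","top","wrist"):
    d=get(n); save(d,n+"0.png"); pickle.dump(d,open(n+"0.pkl","wb"))
    print(n,np.array(d["cam_to_world"]).round(2).tolist(), d["camera_matrix"])
a=cv2.imread("pics/scene0.png")
E
```

```text
pics
{'time_s': 0.0, 'joints': array([ 1.19098797e+00,  2.60681138e-01, -1.39397125e-01,  1.17271884e+00,
        1.78341407e-05,  1.57078529e+00]), 'joint_vel': array([-0.00030075,  0.00080347, -0.0011453 ,  0.00011857, -0.00014034,
        0.00036001]), 'tau': array([-6.20915780e-04, -4.05673885e+01,  2.53923440e+01,  1.85263390e-02,
       -6.27861982e-05,  8.53722320e-07]), 'ee_pos': array([194.37967938, 486.94963896, 238.45580526]), 'ee_rot': array([-1.97600340e-04,  1.88759291e-01,  9.82022876e-01, -9.80719743e-04]), 'force': array([-0.81427378,  0.68541372, -0.70127142]), 'moment': array([-0.03284741,  0.04254176, -0.02615221]), 'gripper_width': 1.0036400075312555}
['MotionError', 'close_job', 'nose_length'] 8.0
scene [[-0.81, 0.36, -0.46, 1006.64], [0.59, 0.51, -0.63, 727.77], [0.01, -0.78, -0.62, 963.68], [0.0, 0.0, 0.0, 1.0]] [[437.20419675   0.         311.05555864]
 [  0.         437.20419675 193.82907514]
 [  0.           0.           1.        ]]
top [[0.02, -1.0, 0.08, 316.61], [-1.0, -0.02, -0.02, -21.19], [0.02, -0.08, -1.0, 1771.22], [0.0, 0.0, 0.0, 1.0]] [[504.14147194   0.         327.21892054]
 [  0.         504.14147194 200.22040204]
 [  0.           0.           1.        ]]
wrist [[0.37, 0.89, 0.26, 127.27], [0.93, -0.35, -0.11, 513.3], [-0.0, 0.28, -0.96, 372.95], [0.0, 0.0, 0.0, 1.0]] [[288.49496272   0.         314.75765378]
 [  0.         288.49496272 198.81431521]
 [  0.           0.           1.        ]]
```

View pics/scene0.png

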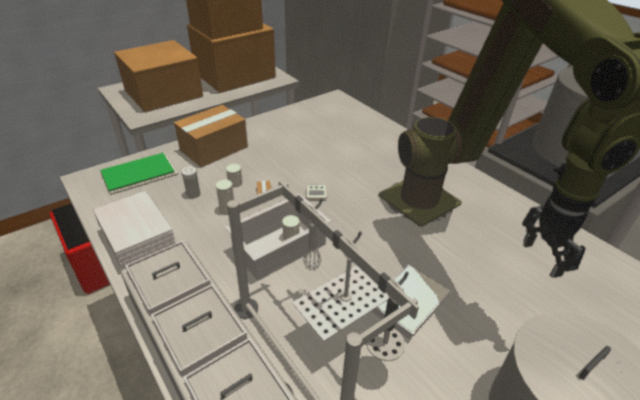

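View pics/top0.png

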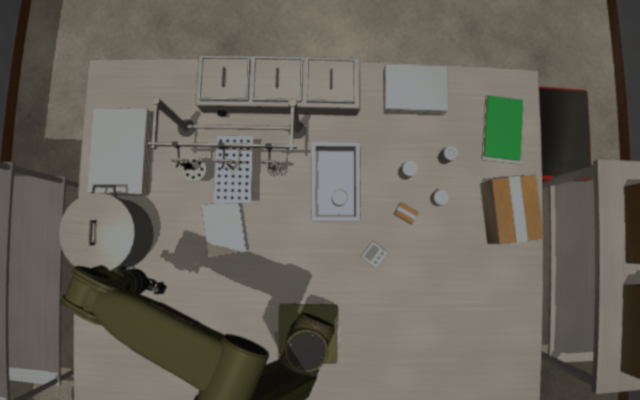

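The top view (up = +x, right = −y) shows the pan at px (335,182) with the packed tub at (340,198). The carton is at (406,212), the tubs at (408,170) and (440,198), and the shaker at (450,153). The divider hangs on the middle hook at (232,165), with the masher on the left and the whisk on the right.

```bash
cat > m.py <<'E'
from h import *
import pickle
d=pickle.load(open("top0.pkl","rb")); W=pts(d); im=d["image"]
def roi(x0,x1,y0,y1): return W[y0:y1,x0:x1].reshape(-1,3)
def top(name,x0,x1,y0,y1):
    p=roi(x0,x1,y0,y1); p=p[np.isfinite(p[:,2])]
    h=np.percentile(p[:,2],98); q=p[(p[:,2]>h-8)]
    (c,r)=cv2.minEnclosingCircle(q[:,:2].astype(np.float32)); rr=cv2.minAreaRect(q[:,:2].astype(np.float32))
    print(name,"h",h.round(1),"med",np.median(q,0).round(1),"circ",np.round(c,1),round(r,1),"rect",[np.round(a,1).tolist() for a in rr])
print("table",np.nanmedian(roi(400,440,280,330),0))
top("tubA",396,422,155,184); top("tubB",428,452,184,210); top("shk",438,462,140,166)
top("carton",392,420,200,226); top("timer",358,390,238,268); top("pan",306,366,138,226)
top("packed",330,350,188,207); top("foil",200,252,200,256)
p=roi(205,262,130,206); q=p[(p[:,2]>125)&(p[:,2]<150)]; print("div",np.median(q,0),[np.round(a,1).tolist() for a in cv2.minAreaRect(q[:,:2].astype(np.float32))],len(q))
p=roi(145,312,138,156); q=p[(p[:,2]>340)&(p[:,2]<375)]; print("bar",np.median(q,0),q.min(0),q.max(0),[np.round(a,1).tolist() for a in cv2.minAreaRect(q[:,:2].astype(np.float32))])
s=pickle.load(open("scene0.pkl","rb")); Ws=pts(s)
p=Ws[150:400,150:480].reshape(-1,3)
q=p[(p[:,2]>128)&(p[:,2]<146)&(p[:,0]>250)&(p[:,0]<700)]; 
print("div scene",np.median(q,0),[np.round(a,1).tolist() for a in cv2.minAreaRect(q[:,:2].astype(np.float32))],len(q))
q=p[(p[:,2]>95)&(p[:,2]<105)&(abs(p[:,1]+40)<150)&(p[:,0]>300)&(p[:,0]<700)]; print("pan scene",[np.round(a,1).tolist() for a in cv2.minAreaRect(q[:,:2].astype(np.float32))],len(q))
top_=cv2.resize(im[120:230,140:470],None,fx=2.4,fy=2.4,interpolation=cv2.INTER_CUBIC)
sc=cv2.resize(s["image"][150:370,180:440],None,fx=2.4,fy=2.4,interpolation=cv2.INTER_CUBIC)
cv2.imwrite("pics/c_scene.png",sc[...,::-1]); cv2.imwrite("pics/c_top.png",top_[...,::-1])
E
python3 m.py
```

```text
table [ 100.3788448  -393.08568592    1.04472814]
tubA h 116.5 med [ 567.  -330.6  112.1] circ [ 567.5 -332.1] 26.1 rect [[567.6, -331.0], [48.9, 49.2], 37.7]
tubB h 76.4 med [ 476.6 -449.7   71.6] circ [ 476.1 -449.6] 25.7 rect [[476.0, -449.4], [47.4, 49.7], 35.5]
shk h 110.2 med [ 626.3 -473.5  106.2] circ [ 626.  -474.4] 24.0 rect [[625.7, -475.2], [43.6, 45.6], 78.9]
carton h 39.0 med [ 421.4 -334.8   34.4] circ [ 420.8 -335.9] 39.5 rect [[420.0, -335.4], [70.3, 48.1], 63.0]
timer h 27.9 med [ 276.7 -225.9   22.9] circ [ 276.6 -225.1] 41.1 rect [[275.9, -226.1], [64.5, 67.6], 56.3]
pan h 105.1 med [514.3 -81.7 101.4] circ [519.9 -84.7] 152.5 rect [[520.5, -85.7], [263.6, 158.5], 1.2]
packed h 80.6 med [465.3 -98.8  76.4] circ [ 466.9 -100.3] 25.4 rect [[466.6, -100.7], [47.8, 48.4], 46.0]
foil h 135.9 med [442.  246.1 135.8] circ [442.2 252.4] 58.9 rect [[441.9, 252.4], [117.5, 10.7], 89.7]
div [534.22045842 248.88164931 135.74312711] [[549.2, 269.2], [155.2, 224.6], 89.4] 2168
bar [585.35765064 247.94539811 358.97740064] [572.32973392  38.69111133 340.00037708] [609.30301289 466.83505659 370.309627  ] [[591.2, 252.8], [428.1, 37.0], 89.9]
div scene [572.77679763 258.83563978 135.6804168 ] [[552.1, 243.1], [244.0, 231.2], 53.0] 3621
pan scene [[522.5, -84.2], [268.6, 167.4], 0.7] 701
```

View pics/c_scene.png

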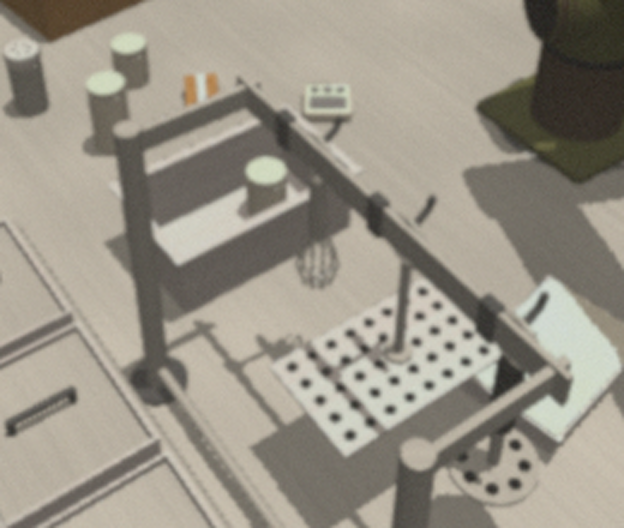

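Heights identify the tubs: tubB (476,−450) is the small one (~70 mm) and tubA is the tall one. Moving to the small tub.

{"fn": "send_rows", "kwargs": {
  "targets": [
    [[0,0,-7.2,0,0,0,0],[0,0,-7.2,0,0,0,0],[0,0,-7.2,0,0,0,0],[0,0,0,-1.6,-5.3,0,0],[0,0,0,-1.6,-5.3,0,0],[0,0,0,-1.6,-5.3,0,0],[0,0,0,-1.6,-5.3,0,0],[0,0,0,-1.6,-5.3,0,0],[0,0,0,-1.6,-5.3,0,0],[0,0,0,-1.6,-5.3,0,0],[0,0,0,-1.6,-5.3,0,0],[0,0,0,-1.6,-5.3,0,0],[0,0,0,-1.6,-5.3,0,0],[0,0,0,-1.6,-5.3,0,0],[0,0,0,-1.6,-5.3,0,0],[0,0,0,-1.6,-5.3,0,0],[0,0,0,-1.6,-5.3,0,0],[0,0,0,-1.6,-5.3,0,0],[0,0,0,-1.6,-5.3,0,0],[0,0,0,0,0,0,0]]
  ]
}}

```text
time_s: 2.65
ee_pos: [448.9, -364.6, 237.9]
ee_rot: [-0.0, 0.003, 1.0, -0.0]
force: [0.0, 1.2, 0.2]
gripper_width: 0.998
```

```bash
cat > m2.py <<'E'
from h import *
import pickle
d=get("wrist"); pickle.dump(d,open("wrist1.pkl","wb")); t=get("top"); pickle.dump(t,open("top1.pkl","wb"))
W=pts(d).reshape(-1,3); W=W[np.isfinite(W[:,2])]
def near(n,x,y,z0,z1,r=60):
    q=W[(np.hypot(W[:,0]-x,W[:,1]-y)<r)&(W[:,2]>z0)&(W[:,2]<z1)]
    if len(q)<10: print(n,len(q)); return
    q2=q[:,:2].astype(np.float32)
    print(n,len(q),"z",np.percentile(q[:,2],[5,50,95]).round(1),"circ",[np.round(a,1) for a in cv2.minEnclosingCircle(q2)],"rect",[np.round(a,1).tolist() for a in cv2.minAreaRect(q2)])
near("tub",476,-449.6,64,85); near("carton",420.5,-335.5,26,50); near("pan",520,-85,95,110,160)
near("table",400,-440,-20,20)
W=pts(t).reshape(-1,3); W=W[np.isfinite(W[:,2])]
near("pan top",520,-85,97,110,160); near("tubtop",476,-450,64,85)
q=W[(W[:,2]>350)&(W[:,2]<372)&(W[:,1]>70)&(W[:,1]<430)&(W[:,0]<600)]
# bar line
for y in range(70,430,60):
    s=q[abs(q[:,1]-y)<30]; print(y,len(s),np.percentile(s[:,0],[5,50,95]).round(1),np.median(s[:,2]).round(1))
save(d,"wrist1.png")
E
python3 m2.py
```

```text
tub 1603 z [68.2 69.7 70.9] circ [array([ 479. , -449.7]), np.float64(25.8)] rect [[478.8, -449.5], [50.5, 50.1], 35.9]
carton 2467 z [30.5 31.9 33.2] circ [array([ 425.3, -336.2]), np.float64(42.2)] rect [[424.9, -336.6], [73.1, 48.3], 61.8]
pan 5589 z [ 96.9  99.5 100.7] circ [array([522.5, -83.8]), np.float64(154.6)] rect [[522.6, -84.1], [265.2, 164.8], 1.1]
table 7148 z [-1.4 -0.1  1.2] circ [array([ 400., -440.]), np.float64(60.0)] rect [[399.1, -439.9], [119.4, 117.8], 82.4]
pan top 740 z [ 97.6 101.  106.4] circ [array([520.2, -86.3]), np.float64(151.8)] rect [[520.4, -85.5], [263.3, 158.4], 1.1]
tubtop 0
70 54 [ 34.4 359.  587.2] 360.2
130 89 [ 66.2 585.  590.5] 361.2
190 55 [583.6 585.6 588.5] 360.3
250 72 [582.2 587.1 591.9] 360.6
310 52 [584.5 586.3 589.4] 360.4
370 72 [581.1 585.3 589.7] 359.7
```

{"fn": "send_rows", "kwargs": {
  "targets": [
    [[0,0,0,-1.5,-4.25,0,0],[0,0,0,-1.5,-4.25,0,0],[0,0,0,0,0,4,0],[0,0,0,0,0,4,0],[0,0,0,0,0,4,0],[0,0,0,0,0,0,0],[0,0,0,0,0,0,0]]
  ]
}}

```text
time_s: 3.62
ee_pos: [478.7, -445.8, 121.2]
ee_rot: [0.001, 0.001, 1.0, -0.001]
force: [1.0, -0.2, -0.0]
gripper_width: 0.997
```

{"fn": "send_rows", "kwargs": {
  "targets": [
    [[0,0,0,0,-0.4,2,0],[0,0,0,0,0,3,0],[0,0,0,0,0,2.8,0],[0,0,0,0,0,0,0],[0,0,0,0,0,0,0.5],[0,0,0,0,0,0,0.5],[0,0,0,0,0,0,0.5],[0,0,0,0,0,0,0.5],[0,0,0,0,0,0,0.5]]
  ],
  "grip_force": 30
}}

```text
time_s: 4.75
ee_pos: [479.4, -451.2, 43.8]
ee_rot: [0.002, 0.001, 1.0, -0.001]
force: [0.0, 1.0, 6.6]
gripper_width: 0.601
```

{"fn": "send_rows", "kwargs": {
  "targets": [
    [[0,0,0,0,0,0,0.6],[0,0,0,0,0,-1,0.6],[0,0,0,0,0,-4,0.6],[0,0,0,0,0,-5,0.6],[0,0,0,0,0,-5,0.6],[0,0,0,-1.3,4.7,0,0.6],[0,0,0,-1.3,4.7,0,0.6],[0,0,0,-1.3,4.7,0,0.6],[0,0,0,-1.3,4.7,0,0.6],[0,0,0,-1.3,4.7,0,0.6],[0,0,0,-1.3,4.7,0,0.6],[0,0,0,-1.3,4.7,0,0.6],[0,0,0,-1.0,4.2,0,0.6],[0,0,0,0,0,0,0.6],[0,0,0,0,0,0,0.6]]
  ]
}}

```text
time_s: 6.62
ee_pos: [579.9, -79.8, 191.6]
ee_rot: [-0.0, 0.001, 1.0, -0.0]
force: [-0.4, -1.1, -1.7]
gripper_width: 0.598
```

Run:
```python
from h import *
s=status.sense(); print(s["ee_pos"],s["gripper_width"],s["force"])
d=get("wrist"); save(d,"wrist2.png"); W=pts(d).reshape(-1,3); W=W[np.isfinite(W[:,2])]
q=W[(W[:,2]>95)&(W[:,2]<104)&(abs(W[:,0]-522)<160)&(abs(W[:,1]+84)<110)][:,:2].astype(np.float32); print(cv2.minAreaRect(q),len(q))
q=W[(W[:,2]>65)&(W[:,2]<78)&(np.hypot(W[:,0]-469,W[:,1]+100)<35)]; print(np.median(q,0),cv2.minEnclosingCircle(q[:,:2].astype(np.float32)),len(q))
```

```text
[579.85211806 -79.77613988 191.59685765] 0.5984406935875592 [-0.40134311 -1.08474271 -1.69623153]
((534.1256103515625, -83.3962173461914), (211.74012756347656, 163.25515747070312), 0.9125794768333435) 9409
[470.63699028 -99.18067676  72.7602619 ] ((471.1797790527344, -99.2684326171875), 25.922266006469727) 3295
```

View pics/wrist2.png

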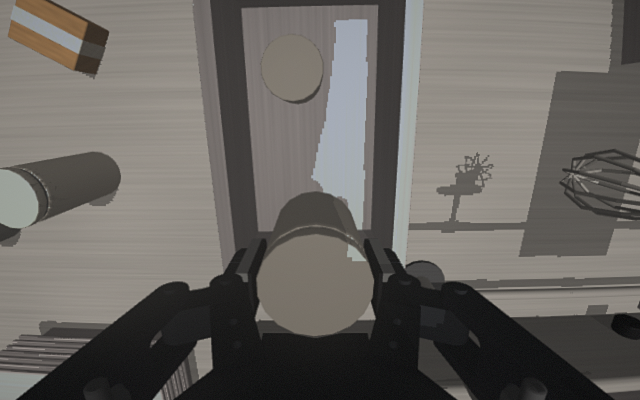

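The wrist view shows the tub gripped over the pan's empty half (held at px (315,285), packed tub at (292,68)). Lowering it.

{"fn": "send_rows", "kwargs": {
  "targets": [
    [[0,0,0,0,0,4,0.6],[0,0,0,0,0,4,0.6],[0,0,0,0,0,3,0.6],[0,0,0,0,0,2,0.6],[0,0,0,0,0,1,0.6],[0,0,0,0,0,0.2,0.6],[0,0,0,0,0,0,0.6],[0,0,0,0,0,0,0.6]]
  ]
}}

```text
time_s: 7.68
ee_pos: [580.8, -79.7, 50.3]
ee_rot: [0.001, 0.001, 1.0, -0.0]
force: [-0.9, -0.3, -1.3]
gripper_width: 0.595
```

{"fn": "send_rows", "kwargs": {
  "targets": [
    [[0,0,0,0,0,0.2,0.6],[0,0,0,0,0,0.1,0.6],[0,0,0,0,0,0.1,0.6],[0,0,0,0,0,0,0.6]]
  ]
}}

```text
time_s: 8.18
ee_pos: [580.3, -79.4, 46.8]
ee_rot: [0.001, 0.001, 1.0, -0.0]
force: [-3.3, 0.3, 8.8]
gripper_width: 0.605
```

{"fn": "send_rows", "kwargs": {
  "targets": [
    [[0,0,0,0,0,0,0.25],[0,0,0,0,0,0,0.25],[0,0,0,0,0,0,0.25],[0,0,0,0,0,-1,0.25],[0,0,0,0,0,-4,0.25],[0,0,0,0,0,-5,0],[0,0,0,0,0,-6,0],[0,0,0,0,0,-5,0],[0,0,0,6,0,0,0],[0,0,0,6,0,0,0],[0,0,0,6,0,0,0],[0,-10,0,0,0,0,0],[0,-10,0,0,0,0,0],[0,-10,0,0,0,0,0],[0,-10,0,0,0,0,0],[0,-10,0,0,0,0,0],[0,0,0,0,0,0,0],[0,0,0,0,0,0,0]]
  ]
}}

```text
time_s: 10.42
ee_pos: [402.1, -80.1, 258.6]
ee_rot: [0.424, 0.001, 0.906, -0.002]
force: [0.6, 0.3, 0.7]
gripper_width: 1.004
```

Run:
```python
from h import *
s=status.sense(); print(s["joints"].round(2),s["ee_pos"])
d=get("top"); save(d,"top3.png"); W=pts(d).reshape(-1,3); W=W[np.isfinite(W[:,2])]; W[:,:2]+=[2.3,1.4]
for c in((580,-79),(471,-99)):
    q=W[(W[:,2]>68)&(W[:,2]<88)&(np.hypot(W[:,0]-c[0],W[:,1]-c[1])<32)]; print(cv2.minEnclosingCircle(q[:,:2].astype(np.float32)),np.median(q[:,2]),len(q))
```

```text
[-0.45 -0.46 -1.11  0.1   0.34 -0.3 ] [402.0681973  -80.12954818 258.61768194]
((578.1096801757812, -79.49724578857422), 26.220970153808594) 73.62869625890119 160
((469.7056579589844, -99.47297668457031), 25.974430084228516) 73.27232613080241 168
```

{"fn": "send_rows", "kwargs": {
  "targets": [
    [[0,0,0,0,5.5,0,0],[0,0,0,0,5.5,0,0],[0,0,0,0,5.5,0,0],[0,0,0,0,5.5,0,0],[0,0,0,0,5.5,0,0],[0,0,0,0,5.5,0,0],[0,0,0,0,0,0,0],[0,0,0,0,0,0,0]]
  ]
}}

```text
time_s: 11.48
ee_pos: [405.4, 191.1, 252.7]
ee_rot: [0.414, 0.001, 0.91, 0.0]
force: [-0.4, -1.1, 0.0]
gripper_width: 1.004
```

```bash
cat > m3.py <<'E'
from h import *
s=status.sense(); print(s["joints"].round(2),s["ee_pos"],s["ee_rot"].round(3))
d=get("wrist"); save(d,"wrist3.png"); P=pts(d); W=P.reshape(-1,3); W=W[np.isfinite(W[:,2])]
n=lambda a:np.round(a,1).tolist()
q=W[(W[:,2]>124)&(W[:,2]<146)&(abs(W[:,0]-550)<140)&(abs(W[:,1]-250)<90)]
print("plate",[n(a) for a in cv2.minAreaRect(q[:,:2].astype(np.float32))],np.median(q,0).round(1),len(q))
for z in(160,180,200,220,240,260,290,310):
    q=W[(abs(W[:,2]-z)<8)&(abs(W[:,0]-550)<30)&(abs(W[:,1]-250)<35)]; print(z,len(q),n(np.median(q,0)),n(q.min(0)),n(q.max(0))) if len(q) else print(z,0)
q=W[(W[:,2]>334)&(W[:,2]<362)&(abs(W[:,0]-588)<20)&(abs(W[:,1]-250)<150)]; print("bar",n(np.median(q,0)),len(q)) if len(q) else 0
E
python3 m3.py
```

```text
[ 0.84 -0.26 -0.99  0.19 -0.6   0.64] [405.43814222 191.09935993 252.65799898] [0.414 0.001 0.91  0.   ]
plate [[550.1, 254.1], [122.6, 223.0], 90.0] [498.3 251.9 135.3] 11310
160 118 [547.0, 253.1, 160.0] [544.7, 248.8, 152.1] [552.7, 258.5, 168.0]
180 132 [546.9, 253.1, 180.5] [544.7, 248.9, 172.1] [552.1, 258.5, 187.7]
200 144 [547.2, 253.0, 200.1] [545.3, 248.9, 192.0] [552.7, 258.6, 208.0]
220 155 [547.2, 253.0, 220.3] [544.6, 248.9, 212.3] [552.5, 259.0, 227.8]
240 168 [547.1, 253.0, 240.0] [544.7, 249.0, 232.1] [552.5, 259.2, 248.0]
260 239 [548.0, 253.7, 262.9] [544.2, 239.6, 252.0] [552.1, 268.6, 267.6]
290 77 [549.0, 231.6, 284.9] [547.1, 227.1, 282.3] [551.8, 279.1, 288.4]
310 0
bar [586.4, 354.4, 343.7] 983
```

View pics/wrist3.png

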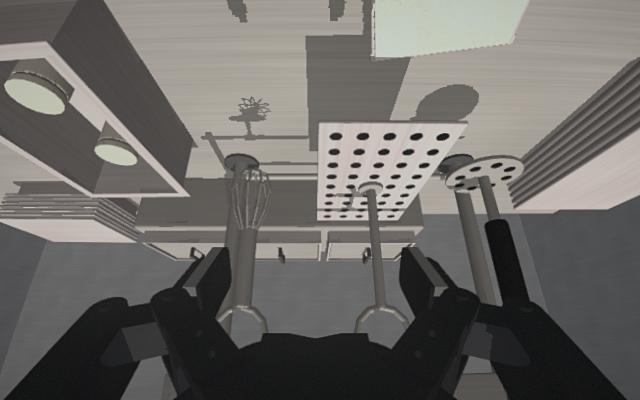

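The wrist view shows the divider at px (380,170), its rod free between the whisk (250,200) and the masher. The rod axis measures (550, 253.7) and the plate 223×123 at z≈135, which matches the given sizes. Approaching it.

{"fn": "send_rows", "kwargs": {
  "targets": [
    [[0,0,0,-2.8,3.1,0,0],[0,0,0,-2.8,3.1,0,0],[0,0,0,0,0,0,0],[0,0,0,0,0,3,0],[0,0,0,0,0,3,0],[0,0,0,0,0,2,0],[0,0,0,0,0,0,0],[0,0,0,0,0,0,0]]
  ]
}}

```text
time_s: 12.52
ee_pos: [501.0, 248.2, 239.9]
ee_rot: [0.413, 0.002, 0.911, -0.001]
force: [0.5, -0.0, -0.2]
gripper_width: 0.999
```

```bash
cat > dl.py <<'E'
# usage: dl.py x y z : tool-frame delta (cm) from measured TCP to world target
from h import *
import sys
s=status.sense(); q=s["ee_rot"]; r=R.from_quat([q[1],q[2],q[3],q[0]])
t=np.array(list(map(float,sys.argv[1:4])))
print("pos",s["ee_pos"].round(1),"delta cm",(r.inv().apply(t-s["ee_pos"])/10).round(2),"axes\n",r.as_matrix().round(3),"j",s["joints"].round(2),s["force"].round(1),s["gripper_width"].round(3))
E
python3 dl.py 558.3 253.8 193.8
```

```text
Traceback (most recent call last):
  File "dl.py", line 6, in <module>
    print("pos",s["ee_pos"].round(1),"delta cm",(r.inv().apply(t-s["ee_pos"])/10).round(2),"axes\n",r.as_matrix().round(3),"j",s["joints"].round(2),s["force"].round(1),s["gripper_width"].round(3))
                                                                                                                                                                        ^^^^^^^^^^^^^^^^^^^^^^^^
AttributeError: 'float' object has no attribute 'round'
```

{"fn": "send_rows", "kwargs": {
  "targets": [
    [[0,0,0,-0.3,0.56,0,0],[0,0,0,0,0,2,0],[0,0,0,0,0,2,0],[0,0,0,0,0,2,0],[0,0,0,0,0,1.3,0],[0,0,0,0,0,0,0],[0,0,0,0,0,0,0]]
  ]
}}

```text
time_s: 13.4
ee_pos: [557.9, 255.3, 194.3]
ee_rot: [0.413, 0.001, 0.911, -0.001]
force: [-0.9, 0.1, 0.8]
gripper_width: 1.002
```

```bash
sed -i 's/s\["gripper_width"\].round(3)/s["gripper_width"]/' dl.py; python3 dl.py 558.3 253.8 193.8; python3 m3.py | sed -n 2,8p
```

```text
pos [557.9 255.3 194.3] delta cm [ 0.01 -0.15  0.06] axes
 [[-0.659  0.003  0.752]
 [ 0.002  1.    -0.002]
 [-0.752 -0.    -0.659]] j [ 0.67  0.13 -0.87 -0.15 -0.49  0.48] [-0.9  0.1  0.8] 1.0015133416339568
plate [[560.5, 253.8], [122.8, 199.0], 89.8] [496.  254.3 135.5] 56120
160 482 [546.8, 253.8, 160.3] [545.0, 248.9, 152.1] [551.4, 258.8, 168.0]
180 568 [546.9, 253.9, 180.3] [544.5, 249.1, 172.1] [551.1, 258.6, 188.0]
200 692 [547.1, 254.0, 200.2] [544.5, 248.9, 192.0] [551.7, 258.9, 208.0]
220 811 [547.1, 254.0, 220.5] [544.5, 249.0, 212.1] [553.0, 259.0, 228.0]
240 0
260 0
```

{"fn": "send_rows", "kwargs": {
  "targets": [
    [[0,0,0,0,-0.14,0,0],[0,0,0,0,0,0,0.6],[0,0,0,0,0,0,0.95],[0,0,0,0,0,0,1],[0,0,0,0,0,0,1],[0,0,0,0,0,0,1],[0,0,0,0,0,0,1],[0,0,0,0,0,0,1]]
  ],
  "grip_force": 70
}}

```text
time_s: 14.45
ee_pos: [558.2, 253.8, 194.0]
ee_rot: [0.413, 0.001, 0.911, -0.001]
force: [0.4, 1.0, -0.1]
gripper_width: 0.09
```

{"fn": "send_rows", "kwargs": {
  "targets": [
    [[0,0,0,-0.37,0,-0.33,1],[0,0,0,-0.75,0,-0.66,1],[0,0,0,-0.75,0,-0.66,1],[0,0,0,-0.37,0,-0.33,1],[0,0,0,0,0,0,1],[0,0,0,0,0,0,1]]
  ]
}}

```text
time_s: 15.2
ee_pos: [557.7, 253.5, 223.4]
ee_rot: [0.413, 0.001, 0.911, -0.001]
force: [0.0, 0.1, -2.9]
gripper_width: 0.094
```

```bash
python3 dl.py 558.2 253.8 223; python3 m3.py | sed -n 2,8p
```

```text
pos [557.7 253.5 223.4] delta cm [-0.    0.03  0.07] axes
 [[-0.659  0.003  0.752]
 [ 0.001  1.    -0.003]
 [-0.752 -0.001 -0.659]] j [ 0.67  0.08 -0.82 -0.06 -0.49  0.48] [ 0.   0.1 -2.9] 0.0936199296938241
plate [[0.0, 0.0], [0.0, 0.0], 0.0] [nan nan nan] 0
160 5973 [538.2, 247.2, 164.9] [520.0, 215.0, 163.6] [580.0, 285.0, 168.0]
180 454 [546.7, 252.5, 180.2] [544.5, 247.9, 172.0] [551.4, 257.6, 188.0]
200 525 [546.7, 252.6, 200.5] [544.2, 247.7, 192.0] [551.7, 257.8, 208.0]
220 1535 [546.1, 252.6, 221.6] [534.5, 235.3, 212.1] [555.4, 270.4, 228.0]
240 2388 [528.2, 253.1, 239.5] [520.0, 218.8, 232.0] [549.4, 285.0, 248.0]
260 2274 [524.2, 247.0, 258.4] [520.0, 215.0, 252.0] [550.8, 285.0, 267.8]
  return _methods._mean(a, axis=axis, dtype=dtype,
  ret = um.true_divide(
```

{"fn": "send_rows", "kwargs": {
  "targets": [
    [[0,0,0,0.66,0,-0.75,1],[0,0,0,1.32,0,-1.5,1],[0,0,0,1.98,0,-2.26,1],[0,0,0,1.98,0,-2.26,1],[0,0,0,1.98,0,-2.26,1],[0,0,0,1.98,0,-2.26,1],[0,0,0,0,0,0,1],[0,0,0,0,0,0,1]]
  ]
}}

```text
time_s: 16.25
ee_pos: [407.4, 254.7, 224.1]
ee_rot: [0.413, 0.001, 0.911, -0.0]
force: [0.3, -0.3, -3.2]
gripper_width: 0.089
```

```bash
python3 dl.py 405 -84 225
python3 - <<'E'
from h import *
save(get("scene"),"scene4.png")
E
```

```text
pos [407.4 254.7 224.1] delta cm [ 3.000e-02 -3.387e+01 -2.000e-01] axes
 [[-0.658  0.002  0.753]
 [ 0.002  1.    -0.001]
 [-0.753  0.001 -0.658]] j [ 0.98 -0.1  -0.95  0.15 -0.67  0.78] [ 0.3 -0.3 -3.2] 0.08906765641547518
```

View pics/scene4.png

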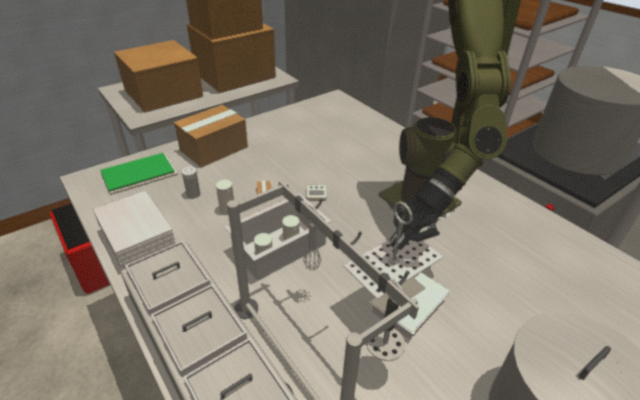

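The scene view shows the tray off its hook, held level at px (395,260). The masher and whisk are still hanging, and both tubs are upright in the pan.

{"fn": "send_rows", "kwargs": {
  "targets": [
    [[0,0,0,0,-1.5,0,1],[0,0,0,0,-3,0,1],[0,0,0,0,-4,0,1],[0,0,0,0,-4,0,1],[0,0,0,0,-4,0,1],[0,0,0,0,-4,0,1],[0,0,0,0,-4,0,1],[0,0,0,0,-4,0,1],[0,0,0,0,-3,0,1],[0,0,0,0,-1.5,0,1],[0,0,0,0,-0.8,0,1],[0,0,0,0,0,0,1],[0,0,0,0,0,0,1]]
  ]
}}

```text
time_s: 17.92
ee_pos: [406.0, -83.0, 223.2]
ee_rot: [0.412, 0.002, 0.911, -0.001]
force: [-0.0, -0.4, -2.7]
gripper_width: 0.092
```

```bash
python3 dl.py 530.8 -83.5 224
```

```text
pos [406.  -83.  223.2] delta cm [-8.29  0.01  9.33] axes
 [[-0.66   0.005  0.751]
 [ 0.003  1.    -0.004]
 [-0.751 -0.001 -0.66 ]] j [-0.45 -0.38 -1.17 -0.02  0.33 -0.3 ] [-0.  -0.4 -2.7] 0.09234036594891774
```

{"fn": "send_rows", "kwargs": {
  "targets": [
    [[0,0,0,-1.04,0,1.17,1],[0,0,0,-2.07,0,2.33,1],[0,0,0,-2.07,0,2.33,1],[0,0,0,-2.07,0,2.33,1],[0,0,0,-1.04,0,1.17,1],[0,0,0,0,0,0,1],[0,0,0,0,0,0,1]]
  ]
}}

```text
time_s: 18.8
ee_pos: [530.3, -82.7, 223.5]
ee_rot: [0.412, 0.001, 0.911, -0.001]
force: [-0.2, 0.2, -3.3]
gripper_width: 0.087
```

```bash
python3 dl.py 530.8 -83.5 150
cat > m4.py <<'E'
from h import *
n=lambda a:np.round(a,1).tolist()
t=get("top"); W=pts(t).reshape(-1,3); W=W[np.isfinite(W[:,2])]; W[:,:2]+=[2.3,1.4]
q=W[(W[:,2]>95)&(W[:,2]<108)&(abs(W[:,0]-522)<160)&(abs(W[:,1]+84)<100)]
print("pan xy pct",n(np.percentile(q[:,:2],[1,50,99],axis=0)),[n(a) for a in cv2.minAreaRect(q[:,:2].astype(np.float32))])
d=get("wrist"); W=pts(d); 
q=W.reshape(-1,3);q=q[np.isfinite(q[:,2])]
q=q[(q[:,2]>140)&(q[:,2]<185)&(abs(q[:,0]-522)<160)&(abs(q[:,1]+84)<75)]
A=np.c_[q[:,:2],np.ones(len(q))]
for _ in range(3):
    c=np.linalg.lstsq(A,q[:,2],rcond=None)[0]; k=abs(A@c-q[:,2])<4; A,q=A[k],q[k]
print("plate plane slope mrad",(c[:2]*1000).round(1),np.median(q,0).round(1),[n(a) for a in cv2.minAreaRect(q[:,:2].astype(np.float32))],n(q.min(0)),n(q.max(0)))
p=pts(d).reshape(-1,3);p=p[np.isfinite(p[:,2])];p=p[(p[:,2]>95)&(p[:,2]<104)&(abs(p[:,0]-522)<160)&(abs(p[:,1]+84)<100)]
print("pan wrist",[n(a) for a in cv2.minAreaRect(p[:,:2].astype(np.float32))],n(p.min(0)),n(p.max(0)))
save(d,"wrist5.png")
E
python3 m4.py
```

```text
pos [530.3 -82.7 223.5] delta cm [ 5.48 -0.08  4.9 ] axes
 [[-0.661  0.003  0.751]
 [ 0.002  1.    -0.002]
 [-0.751  0.    -0.661]] j [-0.27 -0.11 -1.03 -0.18  0.2  -0.18] [-0.2  0.2 -3.3] 0.08708772576133182
pan xy pct [[390.4, -163.8], [533.5, -52.9], [654.4, -2.9]] [[523.0, -84.4], [263.7, 158.6], 1.2]
plate plane slope mrad [-5.2 -1.1] [467.1 -83.4 165.3] [[533.2, -83.8], [122.9, 200.8], 89.8] [432.6, -144.9, 163.3] [633.8, -21.9, 169.2]Traceback (most recent call last):
  File "m4.py", line 14, in <module>
    print("pan wrist",[n(a) for a in cv2.minAreaRect(p[:,:2].astype(np.float32))],n(p.min(0)),n(p.max(0)))
                                                                                    ~~~~~^^^
    return umr_minimum(a, axis, None, out, keepdims, initial, where)
ValueError: zero-size array to reduction operation minimum which has no identity
```

Plate is centred over the pan (y −83.4, x ≈522.8, level) and the pan is at (522.8, −84), yaw 1.2°. Small yaw correction, then lower.

{"fn": "send_rows", "kwargs": {
  "targets": [
    [[-0.9,0,-0.8,0,-0.05,0,1],[0,0,0,1.5,0,1.32,1],[0,0,0,1.5,0,1.32,1],[0,0,0,0.75,0,0.66,1],[0,0,0,0,0,0,1],[0,0,0,0,0,0,1]]
  ]
}}

```text
time_s: 19.65
ee_pos: [532.0, -84.1, 175.6]
ee_rot: [0.413, -0.008, 0.91, 0.003]
force: [-0.3, -0.4, -3.1]
gripper_width: 0.092
```

```bash
sed -i 's/>140)&(q\[:,2\]<185/>100)\&(q[:,2]<130/; s/^p=.*//; s/^print("pan wrist.*//' m4.py; python3 m4.py; python3 dl.py 531 -83.5 140
```

```text
pan xy pct [[390.2, -163.7], [553.8, -63.0], [654.3, -2.9]] [[523.0, -84.5], [263.7, 158.8], 1.2]
plate plane slope mrad [-1.3 -2.3] [469.4 -86.1 117.3] [[535.6, -85.0], [200.6, 122.9], 1.1] [434.5, -148.1, 115.1] [636.7, -22.3, 121.2]
pos [532.3 -84.  175.9] delta cm [2.78 0.06 2.27] axes
 [[-0.658 -0.018  0.753]
 [-0.013  1.     0.012]
 [-0.753 -0.001 -0.658]] j [-0.29  0.   -1.13 -0.39  0.23 -0.21] [-0.2  0.6 -2.8] 0.09244191870826107
```

View pics/wrist5.png

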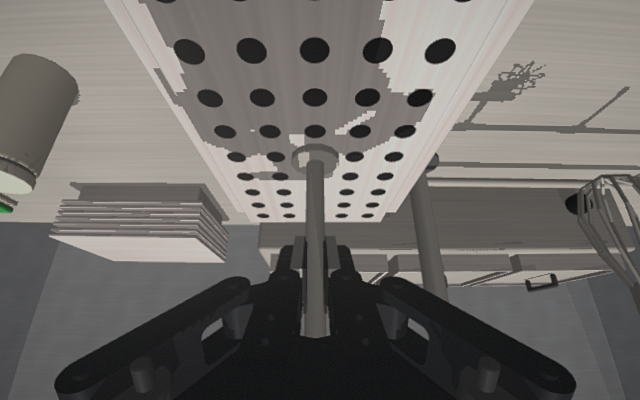

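The wrist view shows the plate parallel to the pan, its rod gripped centrally at px (315,240). Lowering into the pan.

{"fn": "send_rows", "kwargs": {
  "targets": [
    [[0,0,0,0.1,0.05,-0.11,1],[0,0,0,0.75,0,0.66,1],[0,0,0,0.75,0,0.66,1],[0,0,0,0.75,0,0.66,1],[0,0,0,0.45,0,0.39,1],[0,0,0,0,0,0,1],[0,0,0,0,0,0,1]]
  ]
}}

```text
time_s: 20.62
ee_pos: [530.5, -83.3, 139.2]
ee_rot: [0.413, -0.008, 0.911, 0.003]
force: [-0.7, 0.4, -3.1]
gripper_width: 0.091
```

{"fn": "send_rows", "kwargs": {
  "targets": [
    [[0,0,0,0.11,0,0.1,1],[0,0,0,0.11,0,0.1,1],[0,0,0,0,0,0,1]]
  ]
}}

```text
time_s: 21.0
ee_pos: [530.1, -83.2, 135.6]
ee_rot: [0.413, -0.008, 0.911, 0.003]
force: [-0.6, -0.4, -3.2]
gripper_width: 0.091
```

{"fn": "send_rows", "kwargs": {
  "targets": [
    [[0,0,0,0.08,0,0.07,1],[0,0,0,0,0,0,1]]
  ]
}}

```text
time_s: 21.25
ee_pos: [530.7, -83.3, 135.6]
ee_rot: [0.414, -0.008, 0.91, 0.003]
force: [-4.8, 0.2, 4.2]
gripper_width: 0.093
```

Contact at the expected height. Releasing and backing out along the tool axis.

{"fn": "send_rows", "kwargs": {
  "targets": [
    [[0,0,0,0,0,0,0.9],[0,0,0,0,0,0,0.7],[0,0,0,0,0,0,0.3],[0,0,0,0,0,0,0],[0,0,0,0,0,0,0],[0,0,0,0,0,-2,0],[0,0,0,0,0,-4,0],[0,0,0,0,0,-5,0],[0,0,0,0,0,-4,0],[0,0,0,0,0,0,0]]
  ]
}}

```text
time_s: 22.5
ee_pos: [417.0, -85.8, 236.5]
ee_rot: [0.415, -0.008, 0.91, 0.002]
force: [0.4, -0.6, 0.3]
gripper_width: 0.999
```

```bash
sed 's/>100)&(q\[:,2\]<130/>65)\&(q[:,2]<88/; s/wrist5/wrist6/' m4.py > m5.py; python3 m5.py; python3 dl.py 425 -336.4 200
```

```text
pan xy pct [[391.2, -163.8], [529.6, -83.1], [653.9, -3.2]] [[523.0, -84.2], [263.8, 158.5], 1.2]
plate plane slope mrad [-0.2 -0.8] [473.9 -85.5  76.8] [[521.5, -84.0], [245.0, 142.3], 0.9] [398.0, -157.1, 72.8] [645.0, -13.8, 80.8]
pos [417.8 -85.6 234.3] delta cm [  2.43 -25.08   2.51] axes
 [[-0.657 -0.017  0.753]
 [-0.013  1.     0.012]
 [-0.753 -0.002 -0.657]] j [-0.45 -0.37 -1.13  0.01  0.35 -0.32] [ 0.7 -0.6 -0.1] 0.9965707609008206
```

View pics/wrist6.png

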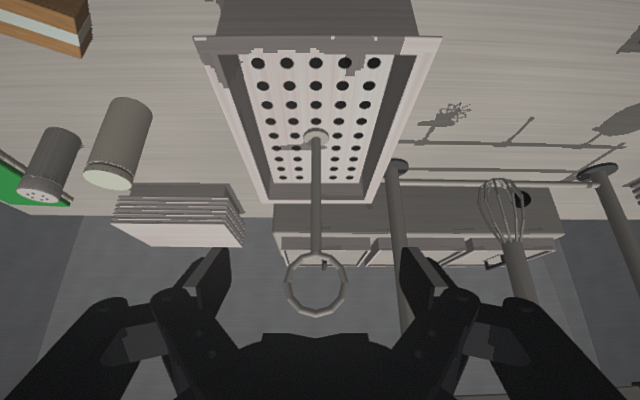

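The wrist view shows the divider lying level in the pan (plate top z 76.8, slopes under 1 mrad) with the rod upright. Going for the carton next, with the tool leaning 15° so it stays clear of the rod and ring.

{"fn": "send_rows", "kwargs": {
  "targets": [
    [[0,8.5,0,0,0,0,0],[0,8.5,0,0,0,0,0],[0,8.5,0,0,0,0,0],[0,8.5,0,0,0,0,0],[0,0,0,0,-4.2,0,0],[0,0,0,0,-4.2,0,0],[0,0,0,0,-4.2,0,0],[0,0,0,0,-4.2,0,0],[0,0,0,0,-4.2,0,0],[0,0,0,0,-4.2,0,0],[-2.61,0,-9.76,0,0,0,0],[-2.61,0,-9.76,0,0,0,0],[-2.61,0,-9.76,0,0,0,0],[-2.61,0,-9.76,0,0,0,0],[-2.61,0,-9.76,0,0,0,0],[-2.61,0,-9.76,0,0,0,0],[0,0,0,0,0,0,0],[0,0,0,0,0,0,0]]
  ]
}}

```text
time_s: 24.85
ee_pos: [422.2, -336.9, 231.9]
ee_rot: [0.11, -0.507, 0.852, 0.068]
force: [0.4, 1.0, 0.1]
gripper_width: 1.004
```

```bash
cat > m6.py <<'E'
from h import *
n=lambda a:np.round(a,1).tolist()
d=get("wrist"); save(d,"wrist7.png"); W=pts(d).reshape(-1,3); W=W[np.isfinite(W[:,2])]
q=W[(np.hypot(W[:,0]-425,W[:,1]+336)<60)&(W[:,2]>27)&(W[:,2]<38)]
c=cv2.minAreaRect(q[:,:2].astype(np.float32)); print("carton",[n(a) for a in c],np.median(q,0),len(q))
E
python3 m6.py; python3 dl.py 425 -336.5 70
```

```text
carton [[425.5, -336.7], [72.4, 48.0], 61.8] [ 424.29072285 -339.51925902   31.87983537] 2687
pos [ 421.9 -336.8  232.5] delta cm [ 4.   -0.33 15.75] axes
 [[-0.462 -0.879  0.118]
 [-0.849  0.476  0.228]
 [-0.256  0.005 -0.967]] j [-0.81  0.35 -0.06  1.25  0.24 -1.9 ] [-0.1 -0.2 -0.6] 0.9996423276987151
```

```bash
python3 dl.py 426.8 -334.2 13
```

```text
pos [ 421.9 -336.8  232.5] delta cm [ 5.18 -0.4  21.33] axes
 [[-0.462 -0.879  0.118]
 [-0.849  0.476  0.228]
 [-0.256  0.005 -0.967]] j [-0.81  0.35 -0.06  1.25  0.24 -1.9 ] [-0.1 -0.2 -0.6] 0.9996423276987151
```

{"fn": "send_rows", "kwargs": {
  "targets": [
    [[0,0,0,2.6,-0.2,0,0],[0,0,0,2.6,-0.2,0,0],[0,0,0,0,0,4,0],[0,0,0,0,0,5,0],[0,0,0,0,0,5,0],[0,0,0,0,0,3,0],[0,0,0,0,0,0,0],[0,0,0,0,0,0,0]]
  ]
}}

```text
time_s: 25.9
ee_pos: [422.3, -345.5, 57.3]
ee_rot: [0.11, -0.508, 0.852, 0.066]
force: [-0.2, -0.6, -0.4]
gripper_width: 1.001
```

```bash
python3 dl.py 426.8 -334.2 13;python3 m6.py
```

```text
pos [ 422.3 -345.5   57.3] delta cm [-0.04  0.14  4.59] axes
 [[-0.46  -0.88   0.121]
 [-0.85   0.476  0.225]
 [-0.255  0.001 -0.967]] j [-0.82  0.49 -0.32  0.84  0.24 -1.91] [-0.2 -0.6 -0.4] 1.0013147848144779
carton [[425.2, -336.6], [74.4, 48.3], 61.7] [ 422.64945254 -342.90802649   31.81118428] 7552
```

{"fn": "send_rows", "kwargs": {
  "targets": [
    [[0,0,0,0,0.14,1.5,0],[0,0,0,0,0,2,0],[0,0,0,0,0,1.1,0],[0,0,0,0,0,0,0],[0,0,0,0,0,0,0.4],[0,0,0,0,0,0,0.6],[0,0,0,0,0,0,0.6],[0,0,0,0,0,0,0.6],[0,0,0,0,0,0,0.6]]
  ],
  "grip_force": 30
}}

```text
time_s: 27.08
ee_pos: [426.5, -334.3, 12.4]
ee_rot: [0.11, -0.508, 0.852, 0.067]
force: [-0.7, -1.5, 5.7]
gripper_width: 0.561
```

```bash
python3 dl.py 426.8 -334.2 13
```

```text
pos [ 426.5 -334.3   12.4] delta cm [-0.04 -0.02 -0.05] axes
 [[-0.46  -0.88   0.12 ]
 [-0.85   0.475  0.225]
 [-0.256  0.001 -0.967]] j [-0.81  0.54 -0.39  0.73  0.25 -1.89] [-0.7 -1.5  5.7] 0.5605649101876381
```

{"fn": "send_rows", "kwargs": {
  "targets": [
    [[0,0,0,-0.26,0,-0.97,0.6],[0,0,0,-1.03,0,-3.87,0.6],[0,0,0,-1.28,0,-4.84,0.6],[0,0,0,-1.28,0,-4.84,0.6],[2.61,0,9.76,0,0,0,0.6],[2.61,0,9.76,0,0,0,0.6],[2.61,0,9.76,0,0,0,0.6],[2.61,0,9.76,0,0,0,0.6],[2.61,0,9.76,0,0,0,0.6],[2.61,0,9.76,0,0,0,0.6],[0,0,0,0,0,0,0.6],[0,0,0,0,4,0,0.6],[0,0,0,0,4,0,0.6],[0,0,0,0,4,0,0.6],[0,0,0,0,4,0,0.6],[0,0,0,0,4,0,0.6],[0,0,0,0,4,0,0.6],[0,0,0,0,0,0,0.6],[0,0,0,0,0,0,0.6]]
  ]
}}

```text
time_s: 29.45
ee_pos: [422.5, -94.2, 161.9]
ee_rot: [0.128, -0.01, 0.992, 0.001]
force: [-0.1, -0.7, -0.6]
gripper_width: 0.556
```

```bash
python3 dl.py 465.6 -85.5 160
```

```text
pos [422.5 -94.2 161.9] delta cm [-4.13  0.78  1.28] axes
 [[-0.967 -0.019  0.255]
 [-0.019  1.     0.004]
 [-0.255 -0.001 -0.967]] j [-0.27 -0.01 -0.72  0.62  0.07 -0.28] [-0.1 -0.7 -0.6] 0.5562590334528219
```

{"fn": "send_rows", "kwargs": {
  "targets": [
    [[0,0,0,-2.07,0.39,0.64,0.6],[0,0,0,-2.07,0.39,0.64,0.6],[0,0,0,0.5,0,1.9,0.6],[0,0,0,0,0,0,0.6],[0,0,0,0,0,0,0.6]]
  ]
}}

```text
time_s: 30.08
ee_pos: [466.0, -85.4, 140.3]
ee_rot: [0.128, -0.009, 0.992, 0.001]
force: [0.9, 0.3, -0.3]
gripper_width: 0.559
```

```bash
python3 dl.py 465.6 -85.5 92
python3 - <<'E'
from h import *
d=get("wrist"); save(d,"wrist8.png")
W=pts(d).reshape(-1,3); W=W[np.isfinite(W[:,2])]
q=W[(W[:,2]>72)&(W[:,2]<80)&(abs(W[:,0]-523)<115)&(abs(W[:,1]+84)<66)]; print("plate",cv2.minAreaRect(q[:,:2].astype(np.float32)),np.median(q,0))
q=W[(W[:,2]>120)&(W[:,2]<180)&(abs(W[:,0]-455)<60)&(abs(W[:,1]+85)<22)]; print("carton",np.median(q,0),np.percentile(q[:,2],[5,50,90])) if len(q) else 0
E
```

```text
pos [466.  -85.4 140.3] delta cm [ 1.27 -0.    4.66] axes
 [[-0.967 -0.018  0.255]
 [-0.017  1.     0.004]
 [-0.255 -0.    -0.967]] j [-0.22  0.08 -0.69  0.55  0.06 -0.23] [ 0.9  0.3 -0.3] 0.559010068047024
plate ((521.0274658203125, -79.71533203125), (218.74795532226562, 129.84352111816406), 1.6885600090026855) [439.41357043 -84.48585809  76.73965674]
carton [444.81865297 -85.10830287 159.66563359] [136.31731734 159.66563359 160.57097542]
```

View pics/wrist8.png

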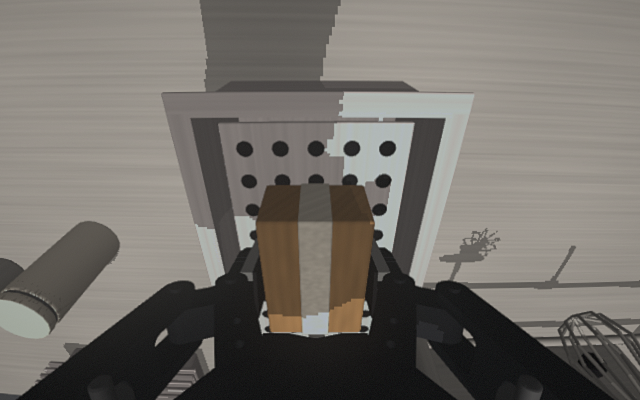

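The wrist view shows the carton (px (315,260)) square over the near half of the divider. Lowering.

{"fn": "send_rows", "kwargs": {
  "targets": [
    [[0,0,0,0.5,0,1.9,0.6],[0,0,0,0.45,0,1.7,0.6],[0,0,0,0.25,0,0.95,0.6],[0,0,0,0,0,0,0.6],[0,0,0,0,0,0,0.6]]
  ]
}}

```text
time_s: 30.75
ee_pos: [466.0, -85.5, 93.9]
ee_rot: [0.129, -0.009, 0.992, 0.001]
force: [-1.5, 0.4, -0.6]
gripper_width: 0.556
```

{"fn": "send_rows", "kwargs": {
  "targets": [
    [[0,0,0,0.04,0,0.14,0.6],[0,0,0,0.04,0,0.14,0.6],[0,0,0,0,0,0,0.6]]
  ]
}}

```text
time_s: 31.12
ee_pos: [465.2, -85.3, 90.2]
ee_rot: [0.128, -0.009, 0.992, 0.001]
force: [-0.3, -1.1, -0.3]
gripper_width: 0.56
```

{"fn": "send_rows", "kwargs": {
  "targets": [
    [[0,0,0,0.02,0,0.1,0.6],[0,0,0,0,0,0,0.6]]
  ]
}}

```text
time_s: 31.38
ee_pos: [465.4, -85.3, 89.4]
ee_rot: [0.129, -0.009, 0.992, 0.001]
force: [-1.6, -0.3, 0.9]
gripper_width: 0.559
```

{"fn": "send_rows", "kwargs": {
  "targets": [
    [[0,0,0,0.02,0,0.06,0.6],[0,0,0,0,0,0,0.6]]
  ]
}}

```text
time_s: 31.62
ee_pos: [465.4, -85.3, 89.3]
ee_rot: [0.129, -0.009, 0.992, 0.001]
force: [-3.7, 0.2, 8.2]
gripper_width: 0.558
```

Seated. Releasing with a limited opening inside the pan, then retreating.

{"fn": "send_rows", "kwargs": {
  "targets": [
    [[0,0,0,0,0,0,0.4],[0,0,0,0,0,0,0.25],[0,0,0,0,0,0,0.25],[0,0,0,0,0,0,0.25],[0,0,0,0,0,-1,0.25],[0,0,0,0,0,-3,0.25],[0,0,0,0,0,-5,0.25],[0,0,0,0,0,-5,0.25],[0,0,0,5,0,-1,0.25],[0,0,0,5,0,0,0.25],[0,0,0,0,0,0,0.25],[0,0,0,0,0,0,0.25]]
  ]
}}

```text
time_s: 33.12
ee_pos: [331.1, -87.9, 209.1]
ee_rot: [0.13, -0.009, 0.992, 0.0]
force: [-0.0, 0.2, -0.1]
gripper_width: 0.75
```

Run:
```python
from h import *
n=lambda a:np.round(a,1).tolist()
print(status.sense()["ee_pos"])
s=get("scene"); d=get("wrist"); t=get("top")
img=np.hstack([cv2.resize(s["image"][130:300,180:400],(440,340)),cv2.resize(d["image"],(340,340))]); cv2.imwrite("pics/fin.png",img[...,::-1])
W=pts(d).reshape(-1,3);W=W[np.isfinite(W[:,2])]
def f(nm,zl,zh,cx,cy,hx,hy,W):
    q=W[(W[:,2]>zl)&(W[:,2]<zh)&(abs(W[:,0]-cx)<hx)&(abs(W[:,1]-cy)<hy)]
    if len(q)<20: print(nm,len(q)); return
    A=np.c_[q[:,:2],np.ones(len(q))]; c=np.linalg.lstsq(A,q[:,2],rcond=None)[0]
    print(nm,[n(a) for a in cv2.minAreaRect(q[:,:2].astype(np.float32))],"z",np.median(q[:,2]).round(1),"slope mrad",(c[:2]*1000).round(1),len(q))
f("carton",104,114,463,-85,50,35,W); f("plate",72,81,523,-84,112,62,W); f("pan",96,104,523,-84,160,100,W)
f("rod230",190,240,523,-84,30,40,W)
T=pts(t).reshape(-1,3);T=T[np.isfinite(T[:,2])];T[:,:2]+=[2.3,1.4]
f("tall",105,120,569,-331,40,40,T);f("shk",100,115,628,-473,40,40,T);f("timer",17,32,278,-224,60,60,T);f("masher",108,135,550,389,60,60,T);f("foil",38,55,430,252,130,60,T)
```

```text
[331.12200631 -87.92788896 209.1268197 ]
carton [[462.9, -86.2], [74.4, 48.2], 0.9] z 109.0 slope mrad [14.1 -1.3] 2306
plate [[513.2, -84.4], [183.5, 122.0], 1.4] z 76.8 slope mrad [-0.5 -0.8] 6544
pan [[485.2, -84.2], [192.6, 162.3], 1.1] z 99.7 slope mrad [ 1.7 -1. ] 3752
rod230 0
tall [[569.9, -331.1], [47.9, 51.5], 8.7] z 110.7 slope mrad [-42.1  10.6] 167
shk [[627.8, -474.0], [45.2, 46.1], 1.5] z 105.1 slope mrad [-7.8 57.3] 134
timer [[278.5, -225.8], [67.2, 69.0], 56.4] z 21.8 slope mrad [13.8 -7.5] 292
masher [[550.9, 388.8], [82.1, 79.9], 46.2] z 123.5 slope mrad [-10.7 -12.2] 410
foil [[379.8, 269.1], [158.4, 88.9], 1.4] z 43.6 slope mrad [-1.2  5. ] 900
```

View pics/fin.png

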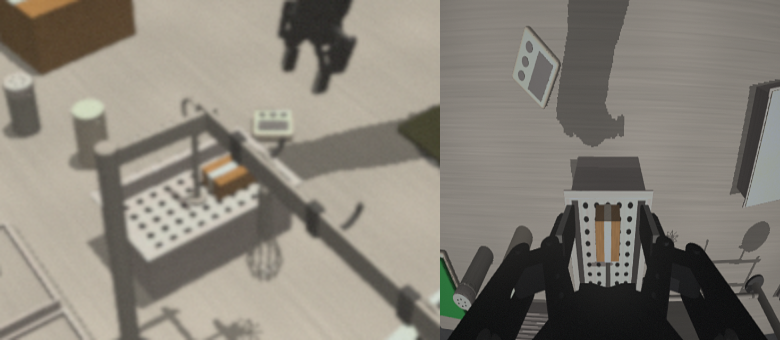

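The last look shows the divider level in the pan with its rod upright. The carton lies flat and square on the near half, the gripper is clear and the bystanders are in place. Handing in.

```bash
python3 -c "
from station import robot; print(robot.close_job())"
```

```text
the job is handed in; nothing more can be done
None
```

The pan is packed in the order asked, and I handed the job in after about 33 s of robot time. The small tub went upright on the pan's floor in its +x half. Then the divider came up and off the middle hook and was laid on the two tubs. Last, the carton was set on the divider, on the side of its rod nearer the robot.

**Last checks:**
- **Divider:** level, with slopes under 1 mrad. Its plate top is at z = 76.8 mm, against 77 expected.
- **Carton:** top at z = 109 mm, as expected. Its middle is about 60 mm from the rod and it is aligned with the pan to within about half a degree.
- **Pan:** did not move measurably.
- **Other things on the table and rack:** the tall tub, shaker, timer and masher measured in place. The whisk was seen hanging.
- **Gripper:** open and clear of everything.

**Weaker checks:**
- The carton's fitted slope read 14 mrad. I put this down to points from its sides getting into the fit, since its height and the picture show it flat.
- The final rod measurement got no depth points, so the rod being upright rests on the picture.
- The foil tray was half hidden by the rack and arm, so its final position was only partly measured. Nothing went near it lower than about 110 mm above its lid.

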